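# Lay the retaining bar on the pressing jig and find the socket for its jackscrew

## Robot

A 7-joint arm with a two-finger parallel gripper is mounted at the origin on a cart in front of the work surface, level with it; the furniture and walls round the work are solid. World frame = base frame: x ahead of the robot, y to its left, z up, the work surface at z = 0. Lengths are in mm, angles in rad, forces in N, time in s.
With the tool pointing down it reaches from about 425 to 875 mm from the base axis. Payload 9.9 kg.
Tool frame: the origin (TCP) lies at the very end of the fingers, on their centre line; the grasp point (between the pads) lies 19 mm behind it (tcp_to_grasp is the distance from the TCP to the grasp point, in mm); z points along the fingers, y is the line along which they close (so a half turn about z gives the same grasp; the last joint's range is limited). The gripper opens to 85 mm and grips with 20 to 120 N. Pads are 22 mm wide; open, the fingers measure 114 mm over their backs; the gripper's body (76 mm by 85 mm) begins 54 mm behind the grasp point. The pads swing forward as they close: fully open they stand 13 mm farther back than shut.
Start: joints at [1.025, 0.576, 0.025, 1.437, -0.015, 1.129, -0.057], TCP at [300.758, -604.296, 231.289] pointing down, gripper open.
Joint ranges: [-2.76, 2.76], [-0.34, 2.15], [-1.52, 1.57], [0.19, 2.46], [-1.09, 4.23], [0.17, 1.99], [-2.82, 2.82]. Speed limits (rad/s): [2.22, 2.22, 3.01, 3.01, 3.14, 3.14, 3.14].

## Interface

Orientations are given as a unit quaternion [w, x, y, z].
In Python, from station import * gives the robot as it stands.
- The arm moves only by the tool servo_tool, never from a script. Its argument "commands" is a list of rows, each a list of 2 entries, a list of its own where there are three numbers: the shift along the tool's x, y, z in m, then the turn about the tool's z in units of 10 degrees (1.0 is 10 degrees). In form: [[[x, y, z], turn], ...]. A call has exactly 10 rows; each row is the pose to reach, as a shift and turn from the pose commanded when the call began, along the tool's axes at that moment; what a row does not reach only later rows make up. A row lasts 1/8 s, in which the tool goes at most 62.5 mm and 10.7 degrees, less where a joint would pass 70% of its speed; a pose out of reach is approached as far as the arm can. A call with a gripper value outside its range is refused whole. "gripper" is the finger opening in m, from 0 to 0.0854, set as the call begins (left out, the last holds). The fingers move at their own pace and stop on an object; the grip force is fixed at half the most. Time passes only in rows, so rows that repeat a pose let the fingers close, or fill a call up. It gives the time, the measured TCP pose, the force, the opening and the grip force at its end, in the units of the state.
- get_state(): the state, without advancing time (a new reading comes with each control period).
- read_camera(name): name is "side" or "top"; returns the picture (420x560x3 uint8, blue, green, red); there is no depth.
- camera_model(name): a dict with "K" (3x3 intrinsics, pixels), "k1" (the pictures are not rectified: a ray, as slopes to the right and down, at radius r is drawn at 1 + k1 r^2 times it, then the intrinsics apply), "rvec" (rotation vector, rad) and "tvec" (3), from world to camera coordinates, as OpenCV has them. Camera axes: x right, y down, z forward; pixel columns grow to the right and rows downward; lengths in mm; the calibration is good to about 2 mm. A picture is of the moment at which its call begins. camera_model takes no time and is no camera call.
- job_done(): hands the job in; it is judged then, once.
The state is a dict: "time": time; "joints": joint angles; "joint_vel": joint speeds; "joint_torque": joint torques, N m; "tcp_pos": TCP position; "tool_rot": TCP orientation; "force": force on the tool from outside, world axes, zero at the start; "wrist_torque": the same for the moment, N m; "grip_width": opening from 0.0 (shut) to 1.0 (fully open); "finger_force": force on a finger pad.
Only numpy, scipy, OpenCV 4.12 (cv2) and the standard library are available. Lean on these libraries where they do the work, as an engineer would, in place of code of your own. Each camera call takes 0.05 s, during which the arm holds its last target. There are 200 camera calls.

## Task

Lay the retaining bar across the pressing jig so that it rests down in both forked posts with its screw over the middle of the jig, and let go of it; lower it in, do not drop it. Then try the sockets on the screw's hex head, without forcing any, until you have the one that fits: the smallest that drops right down over the hex (too small a one stays up on top, too large a one goes on but slips round); with it home on the hex, turn the screw about a sixth of a turn clockwise. Finish while holding that socket: still gripped by the fingers, upright and fully home on the hex, with the bar still lying in the forks.

Things in the scene. Friction and masses are not known exactly. Their poses are not given: they have to be found in the camera images.
- jig: steel pressing jig, fixed to the bench: bed plate 130 x 250 x 14 mm with two posts (26 mm wide along y) 92 mm either side of its middle along its y axis, each ending in a fork open at the top. A cast pump cover lies between the posts, all lower than 70 mm. Origin: middle of the underside, z up, y from post to post
- jig_mid (a point): point midway between the two forks at the height of their floors, 78 mm above the bench; axes as the jig's. Each fork is 50 mm wide (along x) between two cheeks that rise 18 mm above the fork floor
- bar: dark steel retaining bar, 42 mm wide (x), 220 mm long (y), 12 mm thick, about 0.8 kg, flat on the bench, a jackscrew upright through its middle. Grip it across its width at the middle, fingers either side of the screw, whose flange (39 mm across, 22 to 26 mm above the bar's underside) stays inside the bar's width. Either way round will do. Origin: middle of the underside, z up
- hex_top (a point): centre of the top of the jackscrew's hex head, 44 mm above the bar's underside; the hex is 18 mm high, chamfered, and stands on the flange, where the mouth of a socket comes to rest. Two flats of the hex lie across this point's x axis (repeats every 60 degrees); it turns with the screw. The hex size is unmarked: one of the three sockets fits
- screw (a joint): turn of the jackscrew in the bar, rad, seen from above counter-clockwise positive; clockwise (tightening) is negative; within 0.15 of 0 at the start, where two flats of the hex lie parallel to the bar's long sides. Turns against about 0.6 N m of friction and stays where it is left
- holder: dark steel socket holder, a strip 72 x 240 x 6 mm with edges 10 mm high and three pegs 76 mm apart along its y axis, fixed to the bench. Origin: middle of its underside, z up
- socket_a: impact socket, plain steel, 39 mm outside diameter, 54 mm tall, 250 g, mouth down over a 13 mm high peg of the holder. Six-sided opening 28 mm across flats, 24 mm deep, slight lead-in; solid above it: grip its round upper half. Origin: centre of the mouth (underside), z up; two flats of the opening lie across its x axis (repeats every 60 degrees of yaw)
- socket_b: impact socket, plain steel, 44.5 mm outside diameter, 54 mm tall, 300 g, mouth down over a 13 mm high peg of the holder. Six-sided opening 32 mm across flats, 24 mm deep, slight lead-in; solid above it: grip its round upper half. Origin: centre of the mouth (underside), z up; two flats of the opening lie across its x axis (repeats every 60 degrees of yaw)
- socket_c: impact socket, plain steel, 51 mm outside diameter, 54 mm tall, 380 g, mouth down over a 13 mm high peg of the holder. Six-sided opening 37 mm across flats, 24 mm deep, slight lead-in; solid above it: grip its round upper half. Origin: centre of the mouth (underside), z up; two flats of the opening lie across its x axis (repeats every 60 degrees of yaw)
Mind the look-alikes: they are no part of the job. Leave any brown look-alike of the socket_a alone.

How it is judged:
By the outcome, as a careful person would: the job done as asked, in the order asked, and still so for the second after the job is handed in, while the arm keeps its last pose, push and grip.
It also fails if it takes over 72 s, if anything falls off the work surface, if the arm or the gripper's body presses on something with over 40 N, if the wrist force passes 120 N, or if a joint passes its speed limit or range.

## Working session

There is one attempt and no reset: what is moved stays moved. The work goes in short steps, Python scripts to look and compute and a tool call to move; the robot and the scene stay as the last step left them, time stands still between calls to the robot, and variables do not carry over. Pictures are saved under pics/ and viewed, at most 10 in all, crops included, and the job is handed in when it is done.

Besides the shell and the picture viewer there is one more tool, called after "Emit:" as name([rows], argument=value, ...), one row to a line, values as JSON. servo_tool: Moves the arm, as the interface text tells. Its arguments: {"type":"object","properties":{"commands":{"type":"array","items":{"type":"array"}},"gripper":{"type":"number"}},"required":["commands"]}

```bash
mkdir -p pics
python3 - <<'E'
from station import *
import cv2
s=get_state();print(s)
for n in("top","side"):
    cv2.imwrite(f"pics/{n}0.png",read_camera(n)); print(n,camera_model(n))
E
```

```text
{'time': 0.0, 'joints': array([ 1.02519698,  0.57655635,  0.02484826,  1.43790717, -0.01500916,
        1.12903197, -0.05650966]), 'joint_vel': array([ 0.00159469, -0.00130329,  0.00189856,  0.00099551,  0.00103605,
       -0.0013303 ,  0.00053017]), 'joint_torque': array([ 5.43358947e-04, -7.65769958e+01,  2.25031234e+00, -2.85967380e+01,
        1.51547586e-02,  1.29620510e-02, -3.64354786e-07]), 'tcp_pos': array([ 300.55016735, -603.87583194,  230.42676892]), 'tool_rot': array([-8.25589888e-04,  9.73458588e-01,  2.28861617e-01, -2.37626351e-04]), 'force': array([-0.12089991, -0.21493679,  0.07574543]), 'wrist_torque': array([-0.00105594,  0.01782772,  0.01620496]), 'finger_force': 0.0, 'grip_width': 0.9990352811612309}
top {'K': array([[475.36485154,   0.        , 277.56810324],
       [  0.        , 475.36485154, 211.91092778],
       [  0.        ,   0.        ,   1.        ]]), 'k1': -0.049754464331197325, 'rvec': array([ 2.15682824, -2.0339117 ,  0.22338705]), 'tvec': array([  13.77804993,  517.03195062, 1060.23084628])}
side {'K': array([[457.80021842,   0.        , 283.14452826],
       [  0.        , 457.80021842, 210.49079768],
       [  0.        ,   0.        ,   1.        ]]), 'k1': -0.022445834767007365, 'rvec': array([ 0.33450915, -2.76421116,  1.20542855]), 'tvec': array([ 483.27199894,  133.46978611, 1143.42516353])}
```

View pics/top0.png

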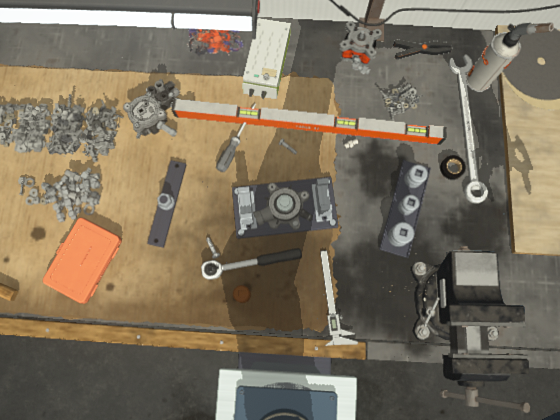

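View pics/side0.png

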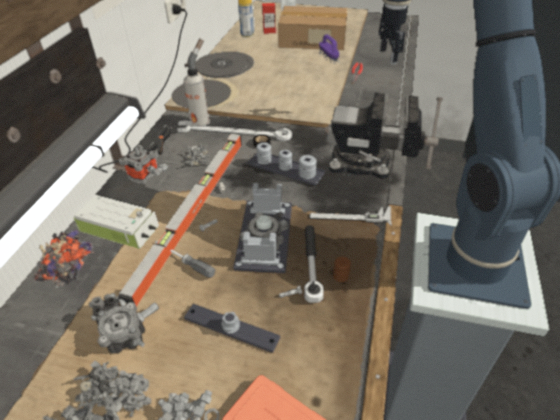

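The top picture shows the bar at (166,201), the jig at (285,205) and the holder with three sockets at (416,173), (410,204) and (402,234). The brown look-alike socket is at (242,293). A screwdriver at (230,150), a caliper and a level lie nearby. The candidates for sockets are the three grey ones on the pegs and the brown one. I'll check my choice in close crops.

```bash
cat > h.py <<'E'
from station import *
import cv2, numpy as np
from scipy.spatial.transform import Rotation as R
def cam(n):
    m=camera_model(n); return m['K'],np.array([m['k1'],0,0,0,0.]),m['rvec'],m['tvec']
def proj(n,P):
    K,d,r,t=cam(n); return cv2.projectPoints(np.array(P,float).reshape(-1,1,3),r,t,K,d)[0].reshape(-1,2)
def unproj(n,uv,z):
    K,d,r,t=cam(n); M=cv2.Rodrigues(r)[0]
    u=cv2.undistortPoints(np.array(uv,float).reshape(-1,1,2),K,d).reshape(-1,2)
    ray=np.c_[u,np.ones(len(u))]@M; c=-M.T@t
    return c+ray*((z-c[2])/ray[:,2])[:,None]
def box(x,y,yaw,lx,ly,z):
    p=np.array([[-lx,-ly],[lx,-ly],[lx,ly],[-lx,ly]])/2
    c,s=np.cos(yaw),np.sin(yaw); return np.c_[p@np.array([[c,s],[-s,c]])+[x,y],np.full(4,z)]
def circ(x,y,d,z):
    a=np.linspace(0,2*np.pi,40); return np.c_[x+d/2*np.cos(a),y+d/2*np.sin(a),np.full(40,z)]
def crop(im,u,v,w,h,s): return cv2.resize(im[v:v+h,u:u+w],None,fx=s,fy=s,interpolation=cv2.INTER_CUBIC)
E
python3 - <<'E'
from h import *
t=cv2.imread('pics/top0.png'); s=cv2.imread('pics/side0.png')
a=np.hstack([crop(t,140,152,66,100,4),crop(t,225,165,66+54,100,4)[:, :480]])
b=np.hstack([a])
cv2.imwrite('pics/c1.png',b)
c=np.hstack([crop(t,372,152,66,110,5),crop(s,240,130,90,110,5)])
cv2.imwrite('pics/c2.png',c); print(b.shape,c.shape)
E
```

```text
(400, 744, 3) (550, 780, 3)
```

View pics/c1.png

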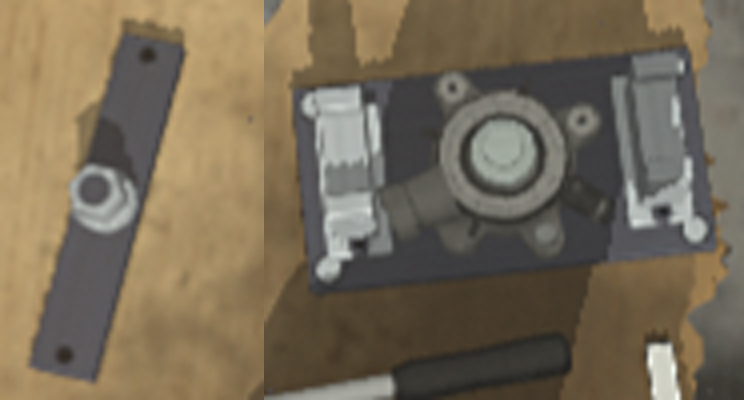

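View pics/c2.png

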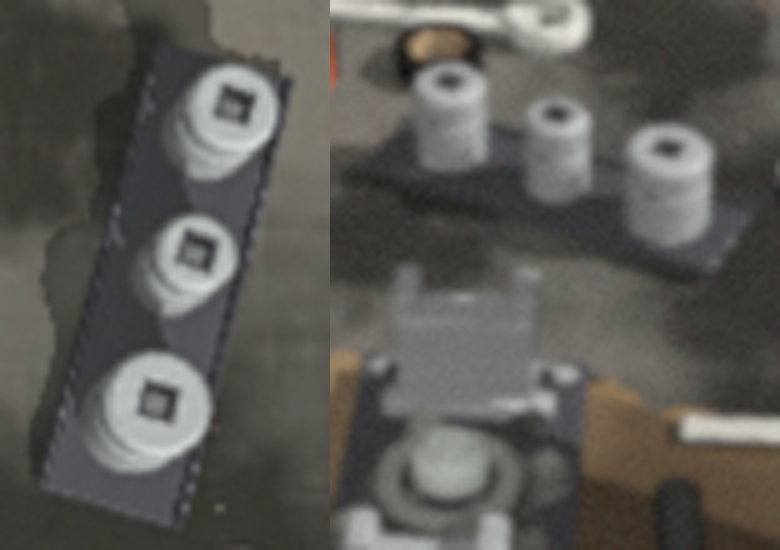

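Run:
```python
from h import *
from scipy.optimize import least_squares
def src(p,o,s): return (np.array(p,float)+.5)/s-.5+np.array(o)
def fit(obs,lx,ly,z,yaw0,x0):
    f=lambda q:(proj('top',box(q[0],q[1],q[2],lx,ly,z))-obs).ravel()
    r=least_squares(f,[*x0,yaw0]);return r.x,np.abs(r.fun).max()
# box order in local: (-x,-y),(x,-y),(x,y),(-x,y) ; image: -y=right, +x=up
bar=src([(97,381),(185,48),(120,33),(30,365)],(140,152),4)
print(unproj('top',bar,12)[:,:2].round(1))
# bar is long along image vertical -> world x ; local y long
b=np.array([bar[3],bar[0],bar[1],bar[2]])
for yaw in(1.4,):
  # local y -> world -x... use assignments: local +y = up in image(+x): yaw=-pi/2
  obs=np.array([bar[3],bar[0],bar[1],bar[2]]) # (-x,-y)=BL?,(x,-y)=BR
  print('bar',fit(obs,42,220,12,-1.3,unproj('top',bar,12)[:,:2].mean(0)))
hx=src([(93,190)],(140,152),4);print('hex',unproj('top',hx,44))
jig=src([(454,247),(426,45),(29,87),(48,293)],(225,165),4)
print('jig',fit(jig,130,250,14,0.1,unproj('top',jig,14)[:,:2].mean(0)))
st=src([(234,107),(195,254),(157,402)],(372,152),5)
p=unproj('top',st,60);print('sock',p.round(1),np.linalg.norm(np.diff(p,axis=0),axis=1))
ss=src([(121,80),(228,113),(339,148)],(240,130),5)
print('sock side',unproj('side',ss,60).round(1))
hc=src([(180,527),(290,80),(160,42),(40,487)],(372,152),5)
print('holder',unproj('top',hc,10).round(1), unproj('top',hc,10).mean(0))
s=cv2.imread('pics/side0.png');print(proj('side',[p.mean(0)]))
cv2.imwrite('pics/c3.png',np.hstack([crop(s,180,290,110,70,4),crop(s,225,180,80,100,4)[:280]]))
```

```text
[[423.2 315.1]
 [637.4 283.3]
 [645.1 325.7]
 [430.5 357.2]]
bar (array([534.17515553, 320.30101117,  -1.71740324]), np.float64(0.9585310748709617))
hex [[534.26753952 322.33209395  44.        ]]
jig (array([5.40706765e+02, 2.87699962e+01, 1.69626637e-01]), np.float64(0.4588206687196248))
sock [[ 630.4 -288.1   60. ]
 [ 556.3 -268.9   60. ]
 [ 484.  -250.9   60. ]] [76.50081447 74.54241631]
sock side [[ 632.4 -290.4   60. ]
 [ 559.1 -271.5   60. ]
 [ 485.8 -252.    60. ]]
holder [[ 433.2 -274.7   10. ]
 [ 663.1 -330.9   10. ]
 [ 679.3 -265.1   10. ]
 [ 448.9 -206.8   10. ]] [ 556.126231   -269.33911886   10.        ]
[[285.73584375 152.71467832]]
```

View pics/c3.png

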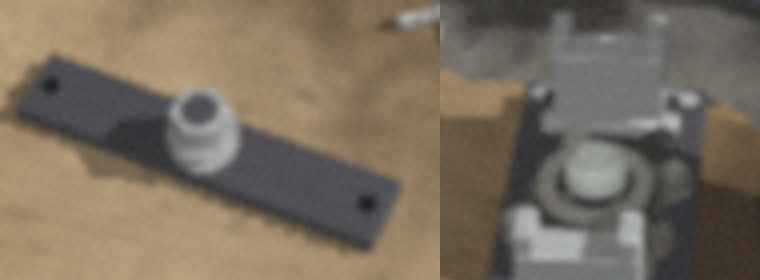

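The bar's side view shows the hex top at crop (201,108), with the bar ends visible. The jig's bed corners show at crop (527,90) and (703,103). I'll cross-check with the side camera and read the socket square angles.

Run:
```python
from h import *
def src(p,o,s): return (np.array(p,float)+.5)/s-.5+np.array(o)
print('hex side',unproj('side',src([(201,108)],(180,290),4),44).round(1))
print('bar side holes',unproj('side',src([(50,86),(367,203)],(180,290),4),12).round(1))
print('bar top holes',unproj('top',src([(148,54),(64,355)],(140,152),4),12).round(1))
q=(proj('side',box(540.7,28.8,.1696,130,250,14))-[225,180])*4+[440,0]
print('jig bed in c3',q.round(0))
print('jig side corners',unproj('side',src([(527-440,90),(703-440,103)],(225,180),4),14).round(1), box(540.7,28.8,.1696,130,250,14)[:2])
# rectified top view of sockets at z=60 and hex at z=44, 0.5mm/px
t=cv2.imread('pics/top0.png')
tiles=[]
for (x,y,z) in[(631,-289,60),(557,-270,60),(484.5,-251.5,60),(534.2,321.5,44)]:
    g=np.arange(-32,32,.25); X,Y=np.meshgrid(-g,-g) # cols: right=-y ; rows: down=-x
    P=np.c_[(x+Y).ravel(),(y+X).ravel(),np.full(X.size,z)]
    uv=proj('top',P).reshape(X.shape+(2,)).astype(np.float32)
    tiles.append(cv2.remap(t,uv[...,0],uv[...,1],cv2.INTER_CUBIC))
cv2.imwrite('pics/c4.png',np.vstack([np.hstack(tiles[:2]),np.hstack(tiles[2:])]))
```

```text
hex side [[535.8 320.7  44. ]]
bar side holes [[633.6 307.2  12. ]
 [439.7 336.7  12. ]]
bar top holes [[632.1 306.3  12. ]
 [437.9 337.1  12. ]]
jig bed in c3 [[709.  87.]
 [528.  79.]
 [473. 348.]
 [684. 359.]]
jig side corners [[624.3 -73.5  14. ]
 [499.4 -89.1  14. ]] [[ 497.73110924 -105.37777173   14.        ]
 [ 625.86591617  -83.43531852   14.        ]]
```

View pics/c4.png

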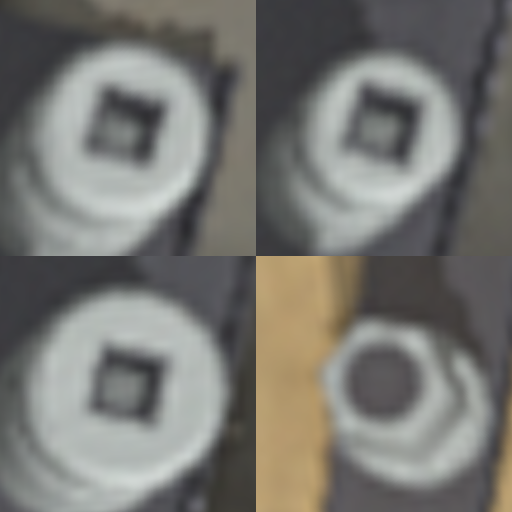

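The squares sit at about -14°, in line with the holder. The hex measures about 27–28 mm across flats (left corner (323,380), top (390,322), at 4 px/mm), so socket_a, the middle one, is first choice. The brown socket at (242,293) gets left alone.

```bash
cat >> h.py <<'E'
def go(x,y,z,phi):
    s=get_state(); q=s['tool_rot']; M=R.from_quat([q[1],q[2],q[3],q[0]]).as_matrix()
    p0=np.arctan2(M[1,0],M[0,0]); d=(p0-phi+np.pi)%(2*np.pi)-np.pi
    print('t',round(s['time'],2),'tcp',s['tcp_pos'].round(1),'phi',round(p0,4),'F',s['force'].round(1),'w',round(s['grip_width'],3),'ff',round(float(s['finger_force']),1),'j7',round(s['joints'][6],2),'tilt',M[:,2].round(4))
    print('shift m',((np.array([x,y,z])-s['tcp_pos'])@M/1000).round(4),'turn',round(np.degrees(d)/10,3))
E
python3 -c "
from h import *
go(535.3,321.4,150,2.99)"
```

```text
t 0.1 tcp [ 300.6 -604.   230.5] phi 0.4618 F [-0.2  0.2  0.2] w 0.999 ff 0.0 j7 -0.06 tilt [-7.0e-04  1.3e-03 -1.0e+00]
shift m [ 0.6225 -0.7237  0.0815] turn -14.485
```

Emit:
servo_tool([
  [[0.6225,-0.7237,0.03],-14.5],
  [[0.6225,-0.7237,0.03],-14.5],
  [[0.6225,-0.7237,0.03],-14.5],
  [[0.6225,-0.7237,0.03],-14.5],
  [[0.6225,-0.7237,0.03],-14.5],
  [[0.6225,-0.7237,0.03],-14.5],
  [[0.6225,-0.7237,0.03],-14.5],
  [[0.6225,-0.7237,0.03],-14.5],
  [[0.6225,-0.7237,0.03],-14.5],
  [[0.6225,-0.7237,0.03],-14.5],
], gripper=0.062)

```text
time: 1.35
tcp_pos: [454.6, 3.0, 211.7]
tool_rot: [0.0, 0.389, 0.921, -0.0]
force: [1.0, -0.9, 0.2]
grip_width: 0.726
finger_force: 0.0
```

```bash
python3 -c "
from h import *
go(535.3,321.4,100,2.99)"
```

```text
t 1.35 tcp [454.6   3.  211.7] phi 2.3425 F [ 1.  -0.9  0.2] w 0.726 ff 0.0 j7 0.4 tilt [ 3.e-04 -2.e-04 -1.e+00]
shift m [0.172  0.2799 0.1116] turn -3.71
```

Emit:
servo_tool([
  [[0.172,0.28,0.05],-3.7],
  [[0.172,0.28,0.05],-3.7],
  [[0.172,0.28,0.05],-3.7],
  [[0.172,0.28,0.05],-3.7],
  [[0.172,0.28,0.05],-3.7],
  [[0.172,0.28,0.1],-3.7],
  [[0.172,0.28,0.11],-3.7],
  [[0.172,0.28,0.11],-3.7],
  [[0.172,0.28,0.11],-3.7],
  [[0.172,0.28,0.11],-3.7],
])

```text
time: 2.6
tcp_pos: [537.9, 318.7, 103.3]
tool_rot: [0.001, 0.08, 0.997, 0.0]
force: [-0.3, 0.3, 0.1]
grip_width: 0.729
finger_force: 0.0
```

```bash
python3 -c "
from h import *
go(535.3,321.4,3,2.99)"
```

```text
t 2.6 tcp [537.9 318.7 103.3] phi 2.9811 F [-0.3  0.3  0.1] w 0.729 ff 0.0 j7 0.32 tilt [ 2.2e-03  8.0e-04 -1.0e+00]
shift m [0.0032 0.0021 0.1003] turn -0.051
```

Emit:
servo_tool([
  [[0.003,0.002,0.03],-0.05],
  [[0.003,0.002,0.06],-0.05],
  [[0.003,0.002,0.08],-0.05],
  [[0.003,0.002,0.09],-0.05],
  [[0.003,0.002,0.094],-0.05],
  [[0.003,0.002,0.096],-0.05],
  [[0.003,0.002,0.098],-0.05],
  [[0.003,0.002,0.1],-0.05],
  [[0.003,0.002,0.1],-0.05],
  [[0.003,0.002,0.1],-0.05],
])

```text
time: 3.85
tcp_pos: [534.4, 321.8, 1.8]
tool_rot: [0.0, 0.075, 0.997, 0.0]
force: [-0.1, -0.1, 0.2]
grip_width: 0.726
finger_force: 0.0
```

```bash
python3 -c "
from h import *
go(535.3,321.4,3,2.99)
cv2.imwrite('pics/s1.png',crop(read_camera('side'),150,230,190,140,4))"
```

```text
t 3.85 tcp [534.4 321.8   1.8] phi 2.9912 F [-0.1 -0.1  0.2] w 0.726 ff 0.0 j7 0.22 tilt [ 1.e-04  1.e-04 -1.e+00]
shift m [-0.0009 -0.0002 -0.0012] turn 0.007
```

View pics/s1.png

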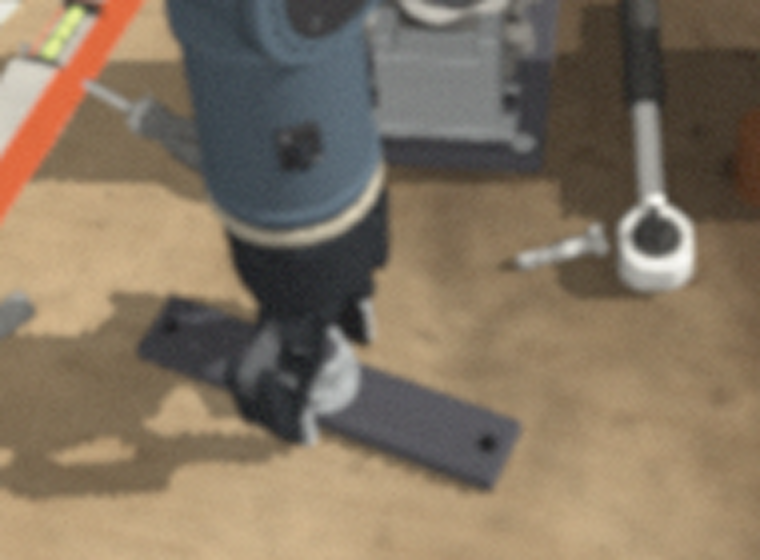

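The fingers straddle the bar at the screw, around pixel (300,380). Closing.

Emit:
servo_tool([
  [[0,0,0],0],
  [[0,0,0],0],
  [[0,0,0],0],
  [[0,0,0],0],
  [[0,0,0],0],
  [[0,0,-0.001],0],
  [[0,0,-0.005],0],
  [[0,0,-0.012],0],
  [[0,0,-0.02],0],
  [[0,0,-0.03],0],
], gripper=0.03)

```text
time: 5.15
tcp_pos: [534.3, 321.6, 32.3]
tool_rot: [-0.0, 0.075, 0.997, -0.0]
force: [-0.1, 0.3, -6.8]
grip_width: 0.468
finger_force: 61.4
```

```bash
python3 -c "
from h import *
go(541.5,28.2,150,1.740)"
```

```text
t 5.15 tcp [534.3 321.6  32.3] phi 2.9913 F [-0.1  0.3 -6.8] w 0.468 ff 61.4 j7 0.25 tilt [-2.e-04 -1.e-04 -1.e+00]
shift m [-0.0511 -0.2891 -0.1177] turn 7.169
```

Emit:
servo_tool([
  [[0,0,-0.04],0],
  [[0,-0.02,-0.08],1],
  [[-0.01,-0.06,-0.118],2],
  [[-0.02,-0.1,-0.118],3],
  [[-0.03,-0.14,-0.118],4],
  [[-0.04,-0.18,-0.118],5],
  [[-0.051,-0.22,-0.118],6],
  [[-0.051,-0.26,-0.118],7],
  [[-0.051,-0.289,-0.118],7.17],
  [[-0.051,-0.289,-0.118],7.17],
])

```text
time: 6.4
tcp_pos: [540.9, 25.4, 150.2]
tool_rot: [0.0, 0.646, 0.763, -0.001]
force: [0.6, 0.6, -6.3]
grip_width: 0.467
finger_force: 63.4
```

```bash
python3 -c "
from h import *
go(541.5,28.2,105,1.740)"
```

```text
t 6.4 tcp [540.9  25.4 150.2] phi 1.736 F [ 0.6  0.6 -6.3] w 0.467 ff 63.4 j7 -0.22 tilt [-4.0e-04 -1.6e-03 -1.0e+00]
shift m [0.0028 0.0011 0.0452] turn -0.023
```

Emit:
servo_tool([
  [[0.001,0.001,0.01],-0.02],
  [[0.001,0.001,0.02],-0.02],
  [[0.001,0.001,0.03],-0.02],
  [[0.001,0.001,0.04],-0.02],
  [[0.001,0.001,0.045],-0.02],
  [[0.001,0.001,0.045],-0.02],
  [[0.001,0.001,0.045],-0.02],
  [[0.001,0.001,0.045],-0.02],
  [[0.001,0.001,0.045],-0.02],
  [[0.001,0.001,0.045],-0.02],
])

```text
time: 7.65
tcp_pos: [542.4, 29.5, 104.8]
tool_rot: [0.0, 0.644, 0.765, 0.0]
force: [-0.1, 0.4, -6.6]
grip_width: 0.467
finger_force: 63.3
```

```bash
python3 -c "
from h import *
go(541.5,28.2,79,1.740)
cv2.imwrite('pics/s2.png',np.hstack([crop(read_camera('side'),220,160,100,130,4),crop(read_camera('top'),225,150,95,130,4)]))"
```

```text
t 7.65 tcp [542.4  29.5 104.8] phi 1.7433 F [-0.1  0.4 -6.6] w 0.467 ff 63.3 j7 -0.25 tilt [ 3.e-04  0.e+00 -1.e+00]
shift m [-0.0011 -0.0011  0.0258] turn 0.019
```

View pics/s2.png

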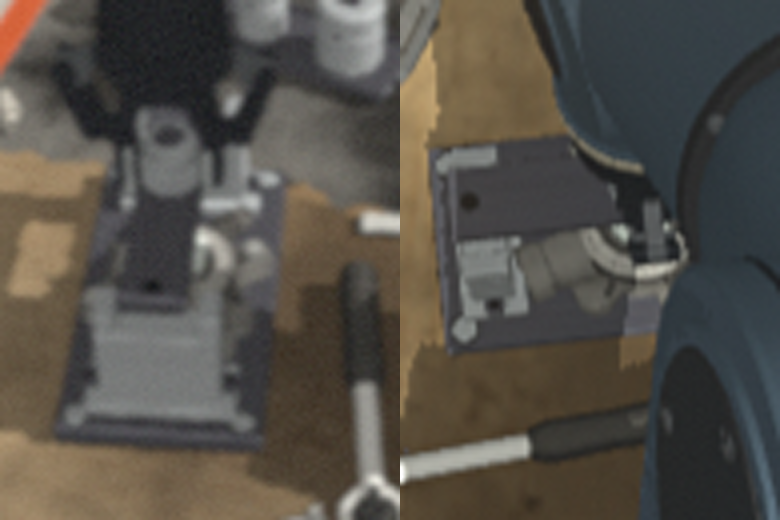

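The bar hangs over the forks: its hole is at top-crop (468,200) and its near end at side-crop (154,295), with the near post spanning columns 88–222. I'll check this against projections.

Run:
```python
from h import *
def J(x,y,z,a=.1696,o=(541.5,28.2)):
    c,s=np.cos(a),np.sin(a); return [o[0]+c*x-s*y,o[1]+s*x+c*y,z]
def c3(n,P): 
    q=proj(n,P); return ((q-[220,160])*4 if n=='side' else (q-[225,150])*4+[400,0]).round(0)
P=[J(x,y,96) for y in(79,105) for x in(-25,25)]
for n in('side','top'):print(n,'cheek inner top +y',c3(n,P).tolist())
P=[J(x,y,96) for y in(-79,-105) for x in(-25,25)]
for n in('side','top'):print(n,'cheek inner top -y',c3(n,P).tolist())
B=[J(x,110,115,.1725,(542.4,29.5)) for x in(-21,21)]
H=[J(0,98.5,115,.1725,(542.4,29.5))]
for n in('side','top'):print(n,'bar end,hole',c3(n,B).tolist(),c3(n,H).tolist())
print('bed',c3('side',[J(x,125,14) for x in(-65,65)]).tolist(),c3('top',[J(x,125,14) for x in(-65,65)]).tolist())
```

```text
side cheek inner top +y [[201.0, 287.0], [118.0, 283.0], [197.0, 318.0], [113.0, 314.0]]
top cheek inner top +y [[507.0, 247.0], [499.0, 163.0], [462.0, 252.0], [454.0, 168.0]]
side cheek inner top -y [[224.0, 117.0], [149.0, 114.0], [227.0, 92.0], [154.0, 89.0]]
top cheek inner top -y [[783.0, 217.0], [772.0, 134.0], [828.0, 212.0], [816.0, 129.0]]
side bar end,hole [[187.0, 303.0], [115.0, 300.0]] [[153.0, 287.0]]
top bar end,hole [[447.0, 238.0], [440.0, 166.0]] [[464.0, 199.0]]
bed [[263.0, 438.0], [52.0, 427.0]] [[446.0, 350.0], [427.0, 145.0]]
```

Run:
```python
import cv2
a=cv2.imread('pics/s2.png'); cv2.imwrite('pics/s3.png',__import__('numpy').hstack([cv2.resize(a[250:450,40:270],None,fx=1.7,fy=2.5),cv2.resize(a[130:340,420:560],None,fx=2.8,fy=2.38)]))
```

```text
(no output)
```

View pics/s3.png

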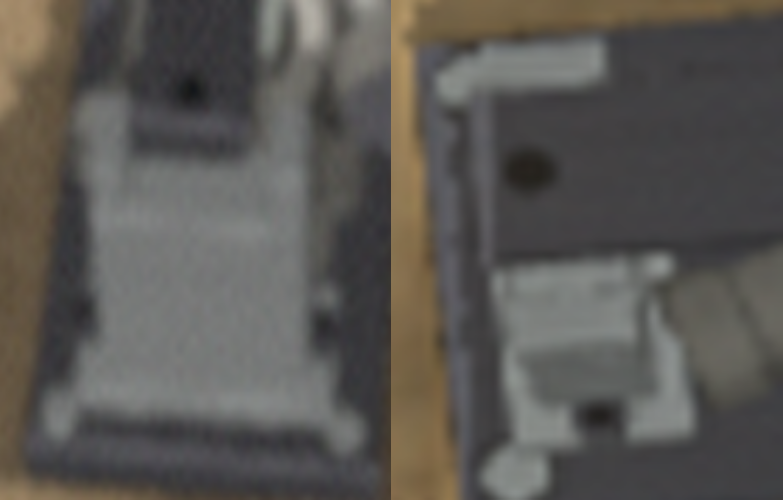

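Projections and picture agree: the bar is within about 1 mm of the fork centre in both axes. Lowering straight in.

Emit:
servo_tool([
  [[0,0,0.005],0.02],
  [[0,0,0.01],0.02],
  [[0,0,0.014],0.02],
  [[0,0,0.017],0.02],
  [[0,0,0.0195],0.02],
  [[0,0,0.0215],0.02],
  [[0,0,0.023],0.02],
  [[0,0,0.024],0.02],
  [[0,0,0.0248],0.02],
  [[0,0,0.0248],0.02],
])

```text
time: 9.0
tcp_pos: [542.3, 29.5, 80.2]
tool_rot: [0.0, 0.645, 0.764, 0.0]
force: [-1.8, -0.4, 0.6]
grip_width: 0.47
finger_force: 64.1
```

```bash
python3 -c "
from h import *
go(541.5,28.2,79,1.740)"
```

```text
t 9.0 tcp [542.3  29.5  80.2] phi 1.7399 F [-1.8 -0.4  0.6] w 0.47 ff 64.1 j7 -0.28 tilt [ 3.e-04 -1.e-04 -1.e+00]
shift m [-0.0011 -0.001   0.0012] turn -0.0
```

It is resting on the floors: TCP 80.2 and the weight is off the wrist. Releasing.

Emit:
servo_tool([
  [[0,0,0],0],
  [[0,0,0],0],
  [[0,0,0],0],
  [[0,0,0],0],
  [[0,0,-0.01],0],
  [[0,0,-0.03],0],
  [[0,0,-0.06],0],
  [[0,0,-0.09],0],
  [[0,0,-0.13],0],
  [[0,0,-0.16],0],
], gripper=0.062)

```text
time: 10.25
tcp_pos: [542.5, 29.6, 242.3]
tool_rot: [0.001, 0.645, 0.764, 0.001]
force: [0.4, 0.7, -1.2]
grip_width: 0.725
finger_force: 0.0
```

```bash
python3 -c "
from h import *
go(557.5,-270.2,140,2.889)"
```

```text
t 10.25 tcp [542.5  29.6 242.3] phi 1.74 F [ 0.4  0.7 -1.2] w 0.725 ff 0.0 j7 -0.16 tilt [ 1.7e-03  3.0e-04 -1.0e+00]
shift m [-0.2981 -0.0359  0.1023] turn -6.583
```

Emit:
servo_tool([
  [[-0.298,-0.036,0],-6.58],
  [[-0.298,-0.036,0],-6.58],
  [[-0.298,-0.036,0],-6.58],
  [[-0.298,-0.036,0.02],-6.58],
  [[-0.298,-0.036,0.05],-6.58],
  [[-0.298,-0.036,0.08],-6.58],
  [[-0.298,-0.036,0.102],-6.58],
  [[-0.298,-0.036,0.102],-6.58],
  [[-0.298,-0.036,0.102],-6.58],
  [[-0.298,-0.036,0.102],-6.58],
])

```text
time: 11.5
tcp_pos: [557.7, -270.2, 139.4]
tool_rot: [0.001, 0.126, 0.992, -0.0]
force: [0.2, 0.0, -0.1]
grip_width: 0.726
finger_force: 0.0
```

Run:
```python
from h import *
go(557.5,-270.2,27,2.889)
t=read_camera('top');s=read_camera('side')
cv2.imwrite('pics/top1.png',t);cv2.imwrite('pics/side1.png',s)
cv2.imwrite('pics/s4.png',np.hstack([crop(s,220,160,100,130,4),crop(t,225,165,100,85,4) if 0 else crop(t,228,150,100,130,4)]))
```

```text
t 11.5 tcp [ 557.7 -270.2  139.4] phi 2.8881 F [ 0.2  0.  -0.1] w 0.726 ff 0.0 j7 1.3 tilt [ 0.0019 -0.001  -1.    ]
shift m [0.0005 0.     0.1124] turn -0.005
```

View pics/s4.png

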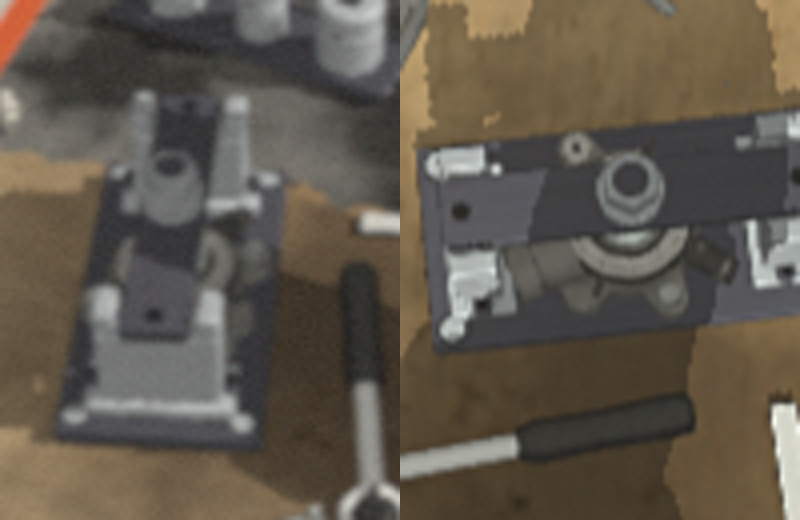

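The bar lies down in both forks, with cheeks standing either side at both ends. The hex top is at top-crop (632,180) and side-crop (170,165). I'll measure its centre and yaw numerically.

Run:
```python
from h import *
def src(p,o,s): return (np.array(p,float)+.5)/s-.5+np.array(o)
a=unproj('top',src([(632-400,180)],(228,150),4),122);b=unproj('side',src([(170,165)],(220,160),4),122)
print('hex',a.round(1),b.round(1))
t=cv2.cvtColor(cv2.imread('pics/top1.png'),cv2.COLOR_BGR2GRAY)
# holes z=90
print('hole',unproj('top',src([(461-400,211)],(228,150),4),90),unproj('side',src([(153,315)],(220,160),4),90))
def samp(P):
    uv=proj('top',P).astype(np.float32); return cv2.remap(t,uv[:,0].reshape(1,-1),uv[:,1].reshape(1,-1),cv2.INTER_LINEAR)[0].astype(float)
best=[]
c0=a[0]
for af in np.arange(25,39,1.):
  for yaw in np.arange(-20,40,3):
    for dx in np.arange(-3,3.1,1):
      for dy in np.arange(-3,3.1,1):
        I=[];O=[]
        for k in range(6):
          n=np.radians(yaw+60*k); nv=np.array([np.cos(n),np.sin(n)]);tv=np.array([-nv[1],nv[0]])
          if nv[0]<-.3: continue
          for u in np.linspace(-.45,.45,5)*af/np.sqrt(3):
            for L,d in((I,-1.2),(O,1.2)):
              q=c0[:2]+[dx,dy]+nv*(af/2+d)+tv*u; L.append([*q,122])
        best.append((samp(np.array(I)).mean()-samp(np.array(O)).mean(),af,yaw,dx,dy))
best.sort(reverse=True)
for r in best[:12]:print(np.round(r,1))
```

```text
hex [[541.5  27.2 122. ]] [[544.2  27.  122. ]]
hole [[525.99692159 124.36872858  90.        ]] [[528.18838756 124.57531218  90.        ]]Traceback (most recent call last):
  File "<stdin>", line 23, in <module>
  File "<stdin>", line 9, in samp
  File "h.py", line 7, in proj
    K,d,r,t=cam(n); return cv2.projectPoints(np.array(P,float).reshape(-1,1,3),r,t,K,d)[0].reshape(-1,2)
            ~~~^^^
  File "h.py", line 5, in cam
    m=camera_model(n); return m['K'],np.array([m['k1'],0,0,0,0.]),m['rvec'],m['tvec']
ValueError: time passes only in moves, steps and waits
```

Run:
```python
import h; from h import *
M={n:h.cam(n) for n in('top',)}; h.cam=lambda n:M[n]
t=cv2.cvtColor(cv2.imread('pics/top1.png'),cv2.COLOR_BGR2GRAY)
g=np.arange(-30,30,.25);X,Y=np.meshgrid(g,g,indexing='ij')
uv=h.proj('top',np.c_[(541.5+X).ravel(),(27.2+Y).ravel(),np.full(X.size,122)]).reshape(X.shape+(2,)).astype(np.float32)
im=cv2.GaussianBlur(cv2.remap(t,uv[...,0],uv[...,1],cv2.INTER_CUBIC),(0,0),2).astype(float)
def samp(q): return im[((q[:,0]+30)*4).astype(int),((q[:,1]+30)*4).astype(int)].mean()
best=[]
u=np.linspace(-.45,.45,7)[:,None]
for af in np.arange(25,39,1.):
  for yaw in np.arange(-20,40,3):
    for dx in np.arange(-3,3.1,1):
      for dy in np.arange(-3,3.1,1):
        s=0;m=0
        for k in range(6):
          n=np.radians(yaw+60*k); nv=np.array([np.cos(n),np.sin(n)]);tv=np.array([-nv[1],nv[0]])
          if nv[0]<-.35: continue
          b=np.array([dx,dy])+tv*u*af/np.sqrt(3)
          s+=samp(b+nv*(af/2-1.2))-samp(b+nv*(af/2+1.2));m+=1
        best.append((s/m,af,yaw,dx,dy))
best.sort(reverse=True)
for r in best[:14]:print(np.round(r,1))
```

```text
[29.1 33.   7.  -1.   2. ]
[28.9 37.  19.  -3.   1. ]
[28.6 37.  16.  -3.   1. ]
[28.6 37.  13.  -3.   1. ]
[28.5 34.   7.  -2.   2. ]
[28.5 34.   7.  -1.   2. ]
[28.5 36.  13.  -3.   1. ]
[28.4 37.  22.  -3.   1. ]
[28.3 34.   7.  -2.   1. ]
[28.3 36.  19.  -3.   1. ]
[28.2 34.   1.  -2.   1. ]
[28.2 33.   7.  -1.   1. ]
[28.1 36.  16.  -3.   1. ]
[28.1 36.   7.  -3.   1. ]
```

Size by fit is inconclusive because the flange interferes. The c4 proportions (hex about 110 px against flange 153 px for 39 mm) give about 28 mm, so I'll try socket_a first. Descending.

Emit:
servo_tool([
  [[0,0,0.03],0],
  [[0,0,0.06],0],
  [[0,0,0.085],0],
  [[0,0,0.1],0],
  [[0,0,0.108],0],
  [[0,0,0.112],0],
  [[0,0,0.112],0],
  [[0,0,0.112],0],
  [[0,0,0.112],0],
  [[0,0,0.112],0],
])

```text
time: 12.85
tcp_pos: [557.1, -270.4, 26.1]
tool_rot: [0.0, 0.126, 0.992, -0.0]
force: [-0.3, 0.2, -0.2]
grip_width: 0.731
finger_force: 0.0
```

Emit:
servo_tool([
  [[0,0,0],0],
  [[0,0,0],0],
  [[0,0,0],0],
  [[0,0,0],0],
  [[0,0,0],0],
  [[0,0,0],0],
  [[0,0,0],0],
  [[0,0,0],0],
  [[0,0,0],0],
  [[0,0,0],0],
], gripper=0.02)

```text
time: 14.1
tcp_pos: [557.1, -270.1, 26.4]
tool_rot: [0.0, 0.126, 0.992, -0.0]
force: [-2.1, 0.8, 4.8]
grip_width: 0.445
finger_force: 59.9
```

Run:
```python
from h import *
go(557.7,-270.2,200,2.889)
```

```text
t 14.1 tcp [ 557.1 -270.1   26.4] phi 2.8885 F [-2.1  0.8  4.8] w 0.445 ff 59.9 j7 1.21 tilt [ 3.e-04 -1.e-04 -1.e+00]
shift m [-6.000e-04  1.000e-04 -1.736e-01] turn -0.003
```

Emit:
servo_tool([
  [[0,0,-0.005],0],
  [[0,0,-0.02],0],
  [[0,0,-0.04],0],
  [[0,0,-0.07],0],
  [[0,0,-0.1],0],
  [[0,0,-0.13],0],
  [[0,0,-0.16],0],
  [[0,0,-0.174],0],
  [[0,0,-0.174],0],
  [[0,0,-0.174],0],
])

```text
time: 15.35
tcp_pos: [556.3, -270.3, 198.9]
tool_rot: [-0.001, 0.126, 0.992, 0.0]
force: [0.5, 0.1, -3.0]
grip_width: 0.438
finger_force: 60.5
```

Run:
```python
from h import *
go(543,27.2,175,2.787)
```

```text
t 15.35 tcp [ 556.3 -270.3  198.9] phi 2.8883 F [ 0.5  0.1 -3. ] w 0.438 ff 60.5 j7 1.35 tilt [-1.6e-03  5.0e-04 -1.0e+00]
shift m [0.0874 0.2847 0.024 ] turn 0.58
```

Emit:
servo_tool([
  [[0.014,0.045,0],0.1],
  [[0.028,0.09,0],0.2],
  [[0.042,0.14,0],0.3],
  [[0.057,0.19,0],0.4],
  [[0.072,0.24,0],0.5],
  [[0.0874,0.2847,0.01],0.58],
  [[0.0874,0.2847,0.024],0.58],
  [[0.0874,0.2847,0.024],0.58],
  [[0.0874,0.2847,0.024],0.58],
  [[0.0874,0.2847,0.024],0.58],
])

```text
time: 16.6
tcp_pos: [544.0, 26.1, 176.1]
tool_rot: [0.0, 0.177, 0.984, -0.0]
force: [0.1, -0.2, -3.0]
grip_width: 0.439
finger_force: 60.8
```

Run:
```python
from h import *
import time
go(543,27.2,144,2.787)
```

```text
t 16.6 tcp [544.   26.1 176.1] phi 2.7853 F [ 0.1 -0.2 -3. ] w 0.439 ff 60.8 j7 0.71 tilt [ 3.e-04 -1.e-04 -1.e+00]
shift m [0.0013 0.0007 0.0321] turn -0.01
```

Emit:
servo_tool([
  [[0.0018,0.0008,0.01],0],
  [[0.0018,0.0008,0.02],0],
  [[0.0018,0.0008,0.026],0],
  [[0.0018,0.0008,0.03],0],
  [[0.0018,0.0008,0.032],0],
  [[0.0018,0.0008,0.033],0],
  [[0.0018,0.0008,0.034],0],
  [[0.0018,0.0008,0.035],0],
  [[0.0018,0.0008,0.036],0],
  [[0.0018,0.0008,0.036],0],
])

```text
time: 17.85
tcp_pos: [542.9, 28.6, 141.4]
tool_rot: [0.001, 0.176, 0.984, -0.0]
force: [-4.0, -1.3, 15.2]
grip_width: 0.443
finger_force: 62.7
```

Run:
```python
from h import *
go(542.6,27.5,144,2.787); s=get_state(); print(s['wrist_torque'].round(2))
```

```text
t 17.85 tcp [542.9  28.6 141.4] phi 2.7868 F [-4.  -1.3 15.2] w 0.443 ff 62.7 j7 0.67 tilt [ 2.1e-03 -5.0e-04 -1.0e+00]
shift m [-0.0001 -0.0012 -0.0026] turn -0.001
[-0.25  1.02  0.02]
```

Contact at TCP 141.4, on top of the hex, with 18 N. Sweeping yaw gently under light pressure.

Emit:
servo_tool([
  [[0,0,0],0.1],
  [[0,0,0],0.2],
  [[0,0,0],0.3],
  [[0,0,0],0.4],
  [[0,0,0],0.5],
  [[0,0,0],0.6],
  [[0,0,0],0.7],
  [[0,0,0],0.8],
  [[0,0,0],0.9],
  [[0,0,0],1.0],
])

```text
time: 19.1
tcp_pos: [543.2, 28.4, 141.6]
tool_rot: [0.001, 0.262, 0.965, -0.0]
force: [-3.1, -2.2, 15.0]
grip_width: 0.441
finger_force: 62.6
```

Run:
```python
from h import *
go(542.6,27.5,144,2.787); s=get_state(); print(s['wrist_torque'].round(2))
```

```text
t 19.1 tcp [543.2  28.4 141.6] phi 2.6117 F [-3.1 -2.2 15. ] w 0.441 ff 62.6 j7 0.53 tilt [ 2.8e-03 -8.0e-04 -1.0e+00]
shift m [ 0.0001 -0.0011 -0.0024] turn -1.004
[-0.52  0.86  0.12]
```

Emit:
servo_tool([
  [[0,-0.001,0],-0.2],
  [[0,-0.001,0],-0.4],
  [[0,-0.001,0],-0.6],
  [[0,-0.001,0],-0.8],
  [[0,-0.001,0],-1.0],
  [[0,-0.001,0],-1.2],
  [[0,-0.001,0],-1.4],
  [[0,-0.001,0],-1.6],
  [[0,-0.001,0],-1.8],
  [[0,-0.001,0],-2.0],
])

```text
time: 20.35
tcp_pos: [543.5, 29.2, 141.8]
tool_rot: [0.002, 0.089, 0.996, 0.001]
force: [-0.5, 2.4, 12.2]
grip_width: 0.443
finger_force: 62.3
```

Run:
```python
from h import *
go(542.6,27.5,144,2.787); s=get_state(); print(s['wrist_torque'].round(2))
```

```text
t 20.35 tcp [543.5  29.2 141.8] phi 2.9631 F [-0.5  2.4 12.2] w 0.443 ff 62.3 j7 0.82 tilt [ 0.0045  0.0016 -1.    ]
shift m [ 0.0006 -0.0018 -0.0022] turn 1.009
[ 0.6   0.3  -0.13]
```

Emit:
servo_tool([
  [[0,0,-0.003],-0.5],
  [[0,0,-0.004],-0.8],
  [[0,0,-0.004],-1.0],
  [[0,0,-0.004],-1.0],
  [[0,0,-0.004],-1.0],
  [[0,0,-0.004],-1.0],
  [[0,0,-0.004],-1.0],
  [[0,0,-0.004],-1.0],
  [[0,0,-0.004],-1.0],
  [[0,0,-0.004],-1.0],
])

```text
time: 21.6
tcp_pos: [541.8, 27.7, 143.9]
tool_rot: [0.0, 0.003, 1.0, 0.0]
force: [0.3, 0.3, -2.3]
grip_width: 0.445
finger_force: 60.8
```

Run:
```python
from h import *
go(542.6,27.6,140,3.31); s=get_state(); print(s['wrist_torque'].round(2))
```

```text
t 21.6 tcp [541.8  27.7 143.9] phi 3.1361 F [ 0.3  0.3 -2.3] w 0.445 ff 60.8 j7 0.96 tilt [ 0.  0. -1.]
shift m [-0.0008 -0.0001  0.0039] turn -0.997
[ 0.02 -0.04  0.  ]
```

Emit:
servo_tool([
  [[-0.001,0.0006,0.002],0],
  [[-0.001,0.0006,0.0035],0],
  [[-0.001,0.0006,0.004],-0.3],
  [[-0.001,0.0006,0.004],-0.6],
  [[-0.001,0.0006,0.004],-0.9],
  [[-0.001,0.0006,0.004],-1.2],
  [[-0.001,0.0006,0.004],-1.5],
  [[-0.001,0.0006,0.004],-1.8],
  [[-0.001,0.0006,0.004],-2.1],
  [[-0.001,0.0006,0.004],-2.4],
])

```text
time: 22.85
tcp_pos: [541.8, 28.5, 139.7]
tool_rot: [-0.001, -0.206, 0.979, 0.0]
force: [-4.5, 1.2, 2.0]
grip_width: 0.441
finger_force: 61.2
```

Run:
```python
from h import *
go(542.8,28.3,140,3.31); s=get_state(); print(s['wrist_torque'].round(2))
```

```text
t 22.85 tcp [541.8  28.5 139.7] phi -2.7263 F [-4.5  1.2  2. ] w 0.441 ff 61.2 j7 1.3 tilt [-1.9e-03 -2.0e-04 -1.0e+00]
shift m [-0.0008 -0.0006 -0.0003] turn 1.415
[ 0.08  1.02 -0.11]
```

z fell to 139.7 with almost no load, so the socket may be engaging. Lowering a bit further.

Emit:
servo_tool([
  [[0,0,0.0005],0],
  [[0,0,0.001],0],
  [[0,0,0.001],0],
  [[0,0,0.0015],0],
  [[0,0,0.0015],0.2],
  [[0,0,0.002],0.4],
  [[0,0,0.002],0.2],
  [[0,0,0.002],0],
  [[0,0,0.002],0],
  [[0,0,0.002],0],
])

```text
time: 24.1
tcp_pos: [542.5, 28.7, 139.1]
tool_rot: [0.0, -0.205, 0.979, -0.0]
force: [-8.0, -0.6, 17.0]
grip_width: 0.443
finger_force: 62.8
```

Run:
```python
from h import *
go(542.8,28.3,140,3.31); s=get_state(); print(s['wrist_torque'].round(2))
```

```text
t 24.1 tcp [542.5  28.7 139.1] phi -2.7293 F [-8.  -0.6 17. ] w 0.443 ff 62.8 j7 1.3 tilt [ 2.e-04 -6.e-04 -1.e+00]
shift m [-0.0002 -0.0005 -0.0009] turn 1.397
[-0.24  2.01 -0.15]
```

Emit:
servo_tool([
  [[0.0007,0.0003,0],0],
  [[0.0007,0.0003,0],0.2],
  [[0.0007,0.0003,0],0.4],
  [[0.0007,0.0003,0],0.6],
  [[0.0007,0.0003,0],0.8],
  [[0.0007,0.0003,0],1.0],
  [[0.0007,0.0003,0],1.2],
  [[0.0007,0.0003,0],1.4],
  [[0.0007,0.0003,0],1.4],
  [[0.0007,0.0003,0],1.4],
])

```text
time: 25.35
tcp_pos: [542.9, 28.2, 139.3]
tool_rot: [0.001, -0.084, 0.996, -0.001]
force: [-2.8, -3.0, 14.8]
grip_width: 0.443
finger_force: 62.6
```

Run:
```python
from h import *
go(542.8,28.3,140,3.31); s=get_state(); print(s['wrist_torque'].round(2))
```

```text
t 25.35 tcp [542.9  28.2 139.3] phi -2.9739 F [-2.8 -3.  14.8] w 0.443 ff 62.6 j7 1.1 tilt [ 2.4e-03 -9.0e-04 -1.0e+00]
shift m [ 0.0001  0.0002 -0.0007] turn -0.004
[-0.41  1.02  0.09]
```

Across both yaw candidates socket_a stays up on the hex at about 20 N, so it is too small. I'll put it back on its peg and try socket_b.

Run:
```python
from h import *
go(557.1,-270.1,200,2.889)
```

```text
t 25.35 tcp [542.9  28.2 139.3] phi -2.9739 F [-2.8 -3.  14.8] w 0.443 ff 62.6 j7 1.1 tilt [ 2.4e-03 -9.0e-04 -1.0e+00]
shift m [ 0.0357 -0.2965 -0.0604] turn 2.408
```

Emit:
servo_tool([
  [[0,0,-0.02],0],
  [[0,0,-0.05],0.3],
  [[0.006,-0.05,-0.05],0.6],
  [[0.012,-0.1,-0.05],1.0],
  [[0.018,-0.15,-0.05],1.5],
  [[0.024,-0.2,-0.05],2.0],
  [[0.03,-0.25,-0.05],2.41],
  [[0.0357,-0.2965,-0.05],2.41],
  [[0.0357,-0.2965,-0.02],2.41],
  [[0.0357,-0.2965,0],2.41],
])

```text
time: 26.6
tcp_pos: [556.3, -270.9, 136.4]
tool_rot: [-0.0, 0.127, 0.992, 0.0]
force: [-0.4, -0.2, -2.3]
grip_width: 0.439
finger_force: 61.0
```

Run:
```python
from h import *
go(557.1,-270.1,48,2.889)
```

```text
t 26.6 tcp [ 556.3 -270.9  136.4] phi 2.8873 F [-0.4 -0.2 -2.3] w 0.439 ff 61.0 j7 1.29 tilt [-6.e-04  3.e-04 -1.e+00]
shift m [-0.0006  0.001   0.0884] turn -0.01
```

Emit:
servo_tool([
  [[-0.0003,0.0003,0.03],0],
  [[-0.0003,0.0003,0.06],0],
  [[-0.0003,0.0003,0.077],0],
  [[-0.0003,0.0003,0.082],0],
  [[-0.0003,0.0003,0.082],0],
  [[-0.0003,0.0003,0.087],0],
  [[-0.0003,0.0003,0.093],0],
  [[-0.0003,0.0003,0.099],0],
  [[-0.0003,0.0003,0.104],0],
  [[-0.0003,0.0003,0.106],0],
])

```text
time: 27.85
tcp_pos: [556.9, -269.7, 31.4]
tool_rot: [-0.0, 0.125, 0.992, 0.0]
force: [0.7, 0.7, -1.8]
grip_width: 0.444
finger_force: 60.9
```

Run:
```python
from h import *
go(557.1,-270.1,27,2.889)
```

```text
t 27.85 tcp [ 556.9 -269.7   31.4] phi 2.8901 F [ 0.7  0.7 -1.8] w 0.444 ff 60.9 j7 1.2 tilt [-5.e-04  3.e-04 -1.e+00]
shift m [-0.0003 -0.0004  0.0044] turn 0.006
```

Emit:
servo_tool([
  [[-0.0003,-0.0004,0.001],0],
  [[-0.0003,-0.0004,0.002],0],
  [[-0.0003,-0.0004,0.003],0],
  [[-0.0003,-0.0004,0.0035],0],
  [[-0.0003,-0.0004,0.004],0],
  [[-0.0003,-0.0004,0.0044],0],
  [[-0.0003,-0.0004,0.0047],0],
  [[-0.0003,-0.0004,0.0047],0],
  [[-0.0003,-0.0004,0.0047],0],
  [[-0.0003,-0.0004,0.0047],0],
])

```text
time: 29.1
tcp_pos: [557.3, -270.2, 27.2]
tool_rot: [0.0, 0.125, 0.992, 0.0]
force: [0.3, -0.4, -3.0]
grip_width: 0.44
finger_force: 60.9
```

Emit:
servo_tool([
  [[0,0,0],0],
  [[0,0,0],0],
  [[0,0,-0.005],0],
  [[0,0,-0.03],0],
  [[0,0,-0.06],0],
  [[0,0,-0.085],0],
  [[-0.03,0,-0.085],0],
  [[-0.06,0,-0.085],0],
  [[-0.076,0,-0.085],0],
  [[-0.076,0,-0.085],0],
], gripper=0.066)

```text
time: 30.35
tcp_pos: [631.7, -288.9, 112.2]
tool_rot: [0.0, 0.125, 0.992, 0.0]
force: [-0.6, 0.4, 0.3]
grip_width: 0.775
finger_force: 0.0
```

Run:
```python
from h import *
go(630.7,-289.1,27,2.889)
cv2.imwrite('pics/side2.png',read_camera('side'))
```

```text
t 30.35 tcp [ 631.7 -288.9  112.2] phi 2.8903 F [-0.6  0.4  0.3] w 0.775 ff 0.0 j7 1.3 tilt [ 7.e-04  4.e-04 -1.e+00]
shift m [ 0.0009 -0.0005  0.0852] turn 0.008
```

Emit:
servo_tool([
  [[0.0007,0,0.03],0],
  [[0.0007,0,0.055],0],
  [[0.0007,0,0.075],0],
  [[0.0007,0,0.083],0],
  [[0.0007,0,0.0852],0],
  [[0.0007,0,0.0852],0],
  [[0.0007,0,0.0852],0],
  [[0.0007,0,0.0852],0],
  [[0.0007,0,0.0852],0],
  [[0.0007,0,0.0852],0],
])

```text
time: 31.65
tcp_pos: [630.3, -289.0, 27.1]
tool_rot: [0.0, 0.125, 0.992, -0.0]
force: [0.7, 0.5, -0.3]
grip_width: 0.775
finger_force: 0.0
```

Emit:
servo_tool([
  [[0,0,0],0],
  [[0,0,0],0],
  [[0,0,0],0],
  [[0,0,0],0],
  [[0,0,0],0],
  [[0,0,0],0],
  [[0,0,-0.003],0],
  [[0,0,-0.01],0],
  [[0,0,-0.03],0],
  [[0,0,-0.05],0],
], gripper=0.02)

```text
time: 32.9
tcp_pos: [630.5, -289.0, 78.7]
tool_rot: [0.0, 0.125, 0.992, 0.0]
force: [0.5, 0.5, -2.5]
grip_width: 0.507
finger_force: 70.0
```

Run:
```python
from h import *
go(542.6,28.4,170,2.787)
```

```text
t 32.9 tcp [ 630.5 -289.    78.7] phi 2.89 F [ 0.5  0.5 -2.5] w 0.507 ff 70.0 j7 1.28 tilt [ 6.e-04 -1.e-04 -1.e+00]
shift m [ 0.1641  0.2856 -0.0914] turn 0.59
```

Emit:
servo_tool([
  [[0,0,-0.06],0],
  [[0.01,0.02,-0.115],0],
  [[0.04,0.07,-0.115],0.2],
  [[0.07,0.12,-0.115],0.3],
  [[0.1,0.17,-0.115],0.4],
  [[0.13,0.225,-0.11],0.5],
  [[0.155,0.27,-0.1],0.59],
  [[0.1641,0.2856,-0.0914],0.59],
  [[0.1641,0.2856,-0.0914],0.59],
  [[0.1641,0.2856,-0.0914],0.59],
])

```text
time: 34.15
tcp_pos: [543.0, 27.3, 169.3]
tool_rot: [0.001, 0.177, 0.984, -0.0]
force: [0.7, -0.6, -2.8]
grip_width: 0.503
finger_force: 70.6
```

Run:
```python
from h import *
go(542.6,28.4,142.5,2.787)
```

```text
t 34.15 tcp [543.   27.3 169.3] phi 2.7859 F [ 0.7 -0.6 -2.8] w 0.503 ff 70.6 j7 0.7 tilt [ 1.3e-03 -8.0e-04 -1.0e+00]
shift m [0.0008 0.0009 0.0268] turn -0.006
```

Emit:
servo_tool([
  [[0,0,0.01],0],
  [[0,0,0.018],0],
  [[0,0,0.022],0],
  [[0,0,0.025],0],
  [[0,0,0.027],0],
  [[0,0,0.028],0],
  [[0,0,0.029],0],
  [[0,0,0.03],0],
  [[0,0,0.03],0],
  [[0,0,0.03],0],
])

```text
time: 35.4
tcp_pos: [542.7, 28.7, 139.9]
tool_rot: [0.001, 0.176, 0.984, -0.0]
force: [-5.0, -1.3, 15.2]
grip_width: 0.508
finger_force: 73.1
```

Run:
```python
from h import *
go(542.6,28.4,142.5,2.787)
```

```text
t 35.4 tcp [542.7  28.7 139.9] phi 2.7871 F [-5.  -1.3 15.2] w 0.508 ff 73.1 j7 0.67 tilt [ 1.7e-03 -5.0e-04 -1.0e+00]
shift m [ 0.     -0.0003 -0.0026] turn 0.001
```

Emit:
servo_tool([
  [[0,0,0],0.1],
  [[0,0,0],0.2],
  [[0,0,0],0.3],
  [[0,0,0],0.4],
  [[0,0,0.0003],0.5],
  [[0,0,0.0006],0.6],
  [[0,0,0.001],0.7],
  [[0,0,0.001],0.8],
  [[0,0,0.001],0.9],
  [[0,0,0.001],1.0],
])

```text
time: 36.65
tcp_pos: [541.9, 28.8, 137.7]
tool_rot: [-0.0, 0.262, 0.965, -0.0]
force: [-6.2, 0.9, 7.7]
grip_width: 0.505
finger_force: 71.9
```

Run:
```python
from h import *
go(542.6,28.4,142.5,2.787);print(get_state()['wrist_torque'].round(2))
```

```text
t 36.65 tcp [541.9  28.8 137.7] phi 2.6122 F [-6.2  0.9  7.7] w 0.505 ff 71.9 j7 0.52 tilt [-7.e-04 -1.e-04 -1.e+00]
shift m [-0.0008  0.     -0.0048] turn -1.001
[0.29 1.54 0.09]
```

Dropping: z is 137.7 with less force. Continuing down gently with a small sideways relief.

Emit:
servo_tool([
  [[0.0005,-0.0003,0.0005],0],
  [[0.0005,-0.0003,0.001],0.1],
  [[0.0005,-0.0003,0.0015],0.2],
  [[0.0005,-0.0003,0.0015],0.3],
  [[0.0005,-0.0003,0.002],0.3],
  [[0.0005,-0.0003,0.002],0.2],
  [[0.0005,-0.0003,0.002],0.1],
  [[0.0005,-0.0003,0.0025],0],
  [[0.0005,-0.0003,0.003],0],
  [[0.0005,-0.0003,0.003],0],
])

```text
time: 37.9
tcp_pos: [542.4, 29.2, 136.6]
tool_rot: [0.001, 0.262, 0.965, 0.0]
force: [-10.2, -0.2, 26.8]
grip_width: 0.504
finger_force: 75.0
```

Run:
```python
from h import *
go(542.6,28.4,142.5,2.787);print(get_state()['wrist_torque'].round(2))
```

```text
t 37.9 tcp [542.4  29.2 136.6] phi 2.6124 F [-10.2  -0.2  26.8] w 0.504 ff 75.0 j7 0.52 tilt [ 2.5e-03 -1.0e-04 -1.0e+00]
shift m [-0.0006 -0.0006 -0.0059] turn -1.001
[ 0.09  2.46 -0.09]
```

Emit:
servo_tool([
  [[0,0,-0.0015],0],
  [[0.0004,-0.0005,-0.0015],0],
  [[0.0008,-0.001,-0.0015],0],
  [[0.0008,-0.001,-0.001],0],
  [[0.0008,-0.001,-0.0005],0.2],
  [[0.0008,-0.001,0],0.4],
  [[0.0008,-0.001,0],0.6],
  [[0.0008,-0.001,0],0.4],
  [[0.0008,-0.001,0],0.2],
  [[0.0008,-0.001,0],0],
])

```text
time: 39.15
tcp_pos: [541.4, 29.1, 134.9]
tool_rot: [0.001, 0.26, 0.966, 0.001]
force: [-2.5, 4.2, 8.0]
grip_width: 0.505
finger_force: 71.6
```

Run:
```python
from h import *
go(542.6,28.4,142.5,2.787);print(get_state()['wrist_torque'].round(2))
```

```text
t 39.15 tcp [541.4  29.1 134.9] phi 2.6157 F [-2.5  4.2  8. ] w 0.505 ff 71.6 j7 0.52 tilt [ 0.0016  0.0015 -1.    ]
shift m [-0.0014  0.     -0.0076] turn -0.982
[ 1.07  0.47 -0.61]
```

It is engaged: the wrist sees 0.6 N·m, the screw's friction. Continuing down.

Emit:
servo_tool([
  [[0.0004,0.0003,0.0005],0],
  [[0.0004,0.0003,0.001],0.1],
  [[0.0004,0.0003,0.0015],0.2],
  [[0.0004,0.0003,0.002],0.2],
  [[0.0004,0.0003,0.0025],0.2],
  [[0.0004,0.0003,0.003],0.2],
  [[0.0004,0.0003,0.0035],0.2],
  [[0.0004,0.0003,0.004],0.2],
  [[0.0004,0.0003,0.004],0.2],
  [[0.0004,0.0003,0.004],0.2],
])

```text
time: 40.4
tcp_pos: [541.6, 29.2, 132.4]
tool_rot: [0.002, 0.277, 0.961, 0.001]
force: [-6.2, 1.7, 25.7]
grip_width: 0.505
finger_force: 74.5
```

Run:
```python
from h import *
go(542.6,28.4,142.5,2.787);print(get_state()['wrist_torque'].round(2))
```

```text
t 40.4 tcp [541.6  29.2 132.4] phi 2.5799 F [-6.2  1.7 25.7] w 0.505 ff 74.5 j7 0.49 tilt [ 3.2e-03  3.0e-04 -1.0e+00]
shift m [-0.0013 -0.0001 -0.0101] turn -1.187
[ 0.49  1.57 -0.24]
```

Emit:
servo_tool([
  [[0.0006,-0.0005,0],0],
  [[0.0006,-0.0005,0.0005],-0.3],
  [[0.0006,-0.0005,0.001],0],
  [[0.0006,-0.0005,0.0015],0.3],
  [[0.0006,-0.0005,0.002],0],
  [[0.0006,-0.0005,0.0025],-0.3],
  [[0.0006,-0.0005,0.003],0],
  [[0.0006,-0.0005,0.0035],0.3],
  [[0.0006,-0.0005,0.004],0.1],
  [[0.0006,-0.0005,0.004],0],
])

```text
time: 41.65
tcp_pos: [540.8, 29.0, 126.4]
tool_rot: [0.001, 0.276, 0.961, 0.001]
force: [3.2, 3.6, -1.4]
grip_width: 0.505
finger_force: 70.7
```

Run:
```python
from h import *
go(542.6,28.4,142.5,2.787);print(get_state()['wrist_torque'].round(2))
```

```text
t 41.65 tcp [540.8  29.  126.4] phi 2.5829 F [ 3.2  3.6 -1.4] w 0.505 ff 70.7 j7 0.49 tilt [ 0.002   0.0011 -1.    ]
shift m [-0.0018  0.0005 -0.0161] turn -1.169
[ 0.86 -0.75 -0.12]
```

Emit:
servo_tool([
  [[-0.0001,0.0004,0.0005],0],
  [[-0.0001,0.0004,0.001],0],
  [[-0.0001,0.0004,0.0013],0],
  [[-0.0001,0.0004,0.0016],0],
  [[-0.0001,0.0004,0.0018],0],
  [[-0.0001,0.0004,0.002],0.2],
  [[-0.0001,0.0004,0.002],0],
  [[-0.0001,0.0004,0.002],0],
  [[-0.0001,0.0004,0.002],0],
  [[-0.0001,0.0004,0.002],0],
])

```text
time: 42.9
tcp_pos: [541.0, 28.9, 125.6]
tool_rot: [0.001, 0.278, 0.961, 0.0]
force: [0.7, 3.1, 12.6]
grip_width: 0.506
finger_force: 72.7
```

Run:
```python
from h import *
go(542.6,28.4,124,2.787);print(get_state()['wrist_torque'].round(2))
```

```text
t 42.9 tcp [541.   28.9 125.6] phi 2.5785 F [ 0.7  3.1 12.6] w 0.506 ff 72.7 j7 0.48 tilt [ 0.0027  0.     -1.    ]
shift m [-0.0017  0.0004  0.0016] turn -1.195
[ 0.67 -0.23 -0.02]
```

It is home: TCP 125.6 against 125.1 predicted, with 15 N seating. Turning clockwise.

Emit:
servo_tool([
  [[0,0,0],0.2],
  [[0,0,0],0.5],
  [[0,0,0],0.8],
  [[0,0,0],1.2],
  [[0,0,0],1.6],
  [[0,0,0],2.0],
  [[0,0,0],2.3],
  [[0,0,0],2.6],
  [[0,0,0],2.9],
  [[0,0,0],3.2],
])

```text
time: 44.15
tcp_pos: [541.6, 29.7, 125.7]
tool_rot: [0.001, 0.532, 0.847, 0.001]
force: [3.6, 4.9, 9.8]
grip_width: 0.503
finger_force: 72.1
```

Run:
```python
from h import *
go(541,28.9,125,2.5785-1.0821);print(get_state()['wrist_torque'].round(2))
```

```text
t 44.15 tcp [541.6  29.7 125.7] phi 2.0201 F [3.6 4.9 9.8] w 0.503 ff 72.1 j7 0.03 tilt [ 4.1e-03  9.0e-04 -1.0e+00]
shift m [-0.0004 -0.0009  0.0007] turn 3.001
[ 1.01 -0.93  0.64]
```

Emit:
servo_tool([
  [[0.0001,0.0002,0],0.3],
  [[0.0002,0.0004,0],0.6],
  [[0.0003,0.0006,0],0.9],
  [[0.0003,0.0006,0],1.3],
  [[0.0003,0.0006,0],1.7],
  [[0.0003,0.0006,0.0002],2.1],
  [[0.0003,0.0006,0.0003],2.5],
  [[0.0003,0.0006,0.0003],2.8],
  [[0.0003,0.0006,0.0003],3.0],
  [[0.0003,0.0006,0.0003],3.1],
])

```text
time: 45.4
tcp_pos: [542.6, 29.9, 125.7]
tool_rot: [0.001, 0.739, 0.674, 0.002]
force: [4.0, 3.4, 11.6]
grip_width: 0.502
finger_force: 72.2
```

Run:
```python
from h import *
go(541,28.9,125,2.5785-1.0821);print(get_state()['wrist_torque'].round(2))
t=read_camera('side');cv2.imwrite('pics/side3.png',t)
```

```text
t 45.4 tcp [542.6  29.9 125.7] phi 1.4797 F [ 4.   3.4 11.6] w 0.502 ff 72.2 j7 -0.4 tilt [ 5.e-03  6.e-04 -1.e+00]
shift m [-0.0011 -0.0015  0.0006] turn -0.096
[ 0.7  -1.06  0.63]
```

The screw turned with the socket: a steady 0.63 N·m matches its friction, over 63°, still home and gripped. Handing in.

```bash
python3 -c "
from station import *
print(job_done())"
```

```text
the job is handed in; nothing more can be done
None
```

The job is handed in: the bar lies in both forks, and socket_b is fully down on the hex and still gripped. The screw is turned about 60° clockwise, judged by a steady 0.63 N·m through a 63° tool turn. I took socket_b as the fit because socket_a stayed up on the hex; I did not try socket_c, and I could not view a final picture.

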